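# Set the propagator vent to its marked ratchet notch

### The job

On the seedling bench, open the vent of the propagator with the blue knob to its marked setting: turn the blue knob clockwise (seen from above) until the pawl has dropped in behind the yellow tooth of its ratchet wheel and no further, then let go so that the pawl holds it there. Leave the propagator with the red knob as it is.

Things in the scene. Friction and masses are not known exactly. Their poses are not given: they have to be found in the camera images.
- blue_knob (a point): On the vertical axis of the upright blue bar knob (50 long, 15 thick, 42 tall, white line on top), 21 mm below its top, 24 mm above the ratchet wheel it stands on. x runs along the bar (grip across y), z up; turns with the knob. It sits on one of two fixed grey propagator boxes (300 x 180 mm, 90 high); beside it a clear vent flap, opened by the wheel, tilts up to 120 mm above the box.
- blue_wheel (a joint): Knob and 12-tooth ratchet wheel (100 mm across, one-way) in rad, growing clockwise from above. A light spring (0.08 N m) turns it back till the pawl catches a tooth: at 0, 0.524, 1.047 and so on. The yellow tooth is caught at 1.047, the next at 1.571; no way back past a caught tooth. Starts caught at 0 or 0.524, yellow still on the pivot side of the pawl tip; once caught, its steep end rests on the tip.
- blue_pawl (a joint): Small steel sprung pawl beside the blue wheel, in rad: about 0.33 when its tip (a 5 mm pin) lies fully in a notch, about 0.1 when riding over a tooth tip, 0 when lifted clear. It works by itself and need not be touched.
- red_knob_end (a point): One end of the bar of the red knob (25 mm from its axis, 21 mm below its top), on the other propagator, of the same build: not to be turned.

How it is judged:
By the outcome, as a careful person would: the job done as asked, in the order asked, and still so for the second after the job is handed in, with the robot touching nothing.
It also fails if it takes over 32 s, if anything falls off the work surface, if the arm or the gripper's body presses on something with over 40 N, if the wrist force passes 120 N, or if a joint passes its speed limit or range.

### The arm

A 6-joint arm with a two-finger parallel gripper is mounted at the origin on the work surface. World frame = base frame: x ahead of the robot, y to its left, z up, the work surface at z = 0. Lengths are in m, angles in degrees, forces in N, time in s.
With the tool pointing down it reaches from about 0.4 to 0.825 m from the base axis. Payload 7 kg.
Tool frame: the origin (TCP) lies midway between the tips of the shut fingers; the grasp point (between the pads) lies 19 mm behind it; x points along the fingers, z is the direction in which the jaws open and shut, and the axes are right-handed (so a half turn about x gives the same grasp; the last joint's range is limited). The gripper opens to 88 mm and grips with 3 to 60 N. Pads are 19 mm wide; open, the fingers measure 130 mm over their backs; the gripper's body (78 mm by 193 mm) begins 47 mm behind the grasp point.
Start: joints at [-51.159, 20.546, 0.682, 0, -70.136, -16.507], TCP at [0.256, -0.624, 0.227] pointing down, gripper open.
Joint ranges: [-176.03, 176.03], [-82.01, 121.73], [-58.28, 71.71], [-173.87, 95.51], [-174.79, -0.11], [-173.66, 173.66]. Speed limits (degrees/s): [136.94, 136.94, 172.46, 180, 180, 180].

### API

Orientations are given as [roll, pitch, yaw] about the fixed x, y, z axes, in that order (R = Rz(yaw) Ry(pitch) Rx(roll)).
In Python, from plant import ctrl gives the robot as it stands.
- The arm moves only by the tool servo_tool, never from a script. Its argument "motion" is a list of rows, each an object with "offset": the shift along the tool's x, y, z in m, a list of three; "roll": the turn about the tool's x in degrees; "claw": the opening, from -1 (shut) to 1 (fully open), so that 0 is half open. In form: [{"offset": [x, y, z], "roll": roll, "claw": claw}, ...]. A call has 1 to 12 rows; each row shifts and turns the commanded pose from where the row before left it, along the tool's axes as they then stand; what a row does not reach is not made up. A row lasts 1/8 s, in which the tool goes at most 62.5 mm and 10.7 degrees, less where a joint would pass 70% of its speed; a pose out of reach is approached as far as the arm can. A call is refused whole if a number of a shift passes 0.0625 or a number of a turn 10.7, either way. A call with a gripper value outside its range is refused whole. The fingers move at their own pace and stop on an object; the grip force is fixed at half the most. Time passes only in rows, so rows that do not move let the fingers close. It gives the time, the measured TCP pose, the force and the opening at its end, in the units of the state.
- ctrl.get_obs(): the state, without advancing time (a new reading comes with each control period).
- ctrl.snapshot(name): name is "side" or "top" or "wrist"; returns a dict with "frame" (480x640x3 uint8, blue, green, red), "z_map" (480x640 float32, m along the optical axis (not along the pixel's ray), 0 where there is no reading), "mtx" (3x3 intrinsics, pixels), "k1" (the pictures are not rectified: a ray, as slopes to the right and down, at radius r is drawn at 1 + k1 r^2 times it, then the intrinsics apply), "extrinsics" (4x4, takes a point from camera to world coordinates). Camera axes: x right, y up, looking along -z (the intrinsics and any distortion apply to the point x, -y, -z); pixel columns grow to the right and rows downward; lengths in m; the calibration is good to about 2 mm. A picture is of the moment at which its call begins.
- ctrl.close_job(): hands the job in, once; it reports no verdict.
The state is a dict: "clock": time; "joint_pos": joint angles; "qvel": joint speeds; "tau": joint torques, N m; "tool_pos": TCP position; "orientation": TCP orientation; "force": force on the tool from outside, world axes, zero at the start; "moment": the same for the moment, N m; "opening": finger opening in m.
Only numpy, scipy, OpenCV 4.12 (cv2) and the standard library are available. Lean on these libraries where they do the work, as an engineer would, in place of code of your own. Each camera call takes 0.05 s, during which the arm holds its last target.

## Working session

There is one attempt and no reset: what is moved stays moved. The work goes in short steps, Python scripts to look and compute and a tool call to move; the robot and the scene stay as the last step left them, time stands still between calls to the robot, and variables do not carry over. Pictures are saved under pics/ and viewed, and the job is handed in when it is done.

Besides the shell and the picture viewer there is one more tool, called after ">>>" as name(argument=value, ...), one argument or row to a line, values as JSON. servo_tool: Moves the arm, as the interface text tells. Its arguments: {"type":"object","properties":{"motion":{"type":"array"}},"required":["motion"]}

```bash
mkdir -p pics; cat > h.py <<'E'
import numpy as np, cv2
from plant import ctrl
def snap(n,f):
    s=ctrl.snapshot(n); cv2.imwrite(f'pics/{f}.png',s['frame']); np.savez(f'pics/{f}.npz',**s); return s
def load(f): return np.load(f'pics/{f}.npz')
def ray(s,u,v):
    d=cv2.undistortPoints(np.array([[[u,v]]],float),s['mtx'],np.array([float(s['k1']),0,0,0]))[0,0]
    E=s['extrinsics']; return E[:3,3],E[:3,:3]@np.array([d[0],-d[1],-1.])
def pz(s,u,v,z):
    o,d=ray(s,u,v); return o+d*(z-o[2])/d[2]
def pd(s,u,v):
    o,d=ray(s,u,v); return o+d*float(s['z_map'][int(round(v)),int(round(u))])
E
python3 - <<'E'
from h import *
for n in ['side','top','wrist']: snap(n,n+'0')
print(ctrl.get_obs())
E
```

```text
{'clock': 0.15, 'joint_pos': array([-5.11577049e+01,  2.05838646e+01,  6.44642087e-01, -1.40610079e-02,
       -7.01374559e+01, -1.65073691e+01]), 'qvel': array([ 0.1280758 , -0.12147372,  0.07887161,  0.03337651,  0.03129134,
        0.08516431]), 'tau': array([-2.55816536e-03, -5.83274639e+01,  2.93290150e+01,  7.00121731e+00,
        8.80304317e-03, -9.49145283e-05]), 'tool_pos': array([ 0.25633704, -0.62401219,  0.22580977]), 'orientation': array([  6.72668525,  89.92219016, 119.05682498]), 'force': array([-0.36428471,  0.50645879, -0.22039913]), 'moment': array([ 0.02970815, -0.02278347,  0.01822036]), 'opening': 0.08779932378170918}
```

View pics/side0.png

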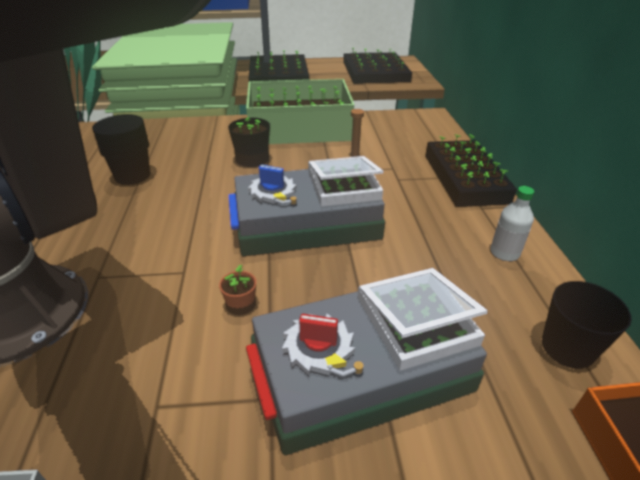

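View pics/top0.png

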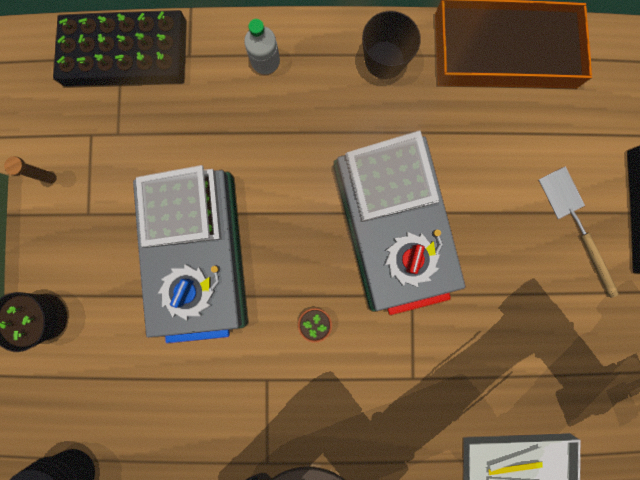

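View pics/wrist0.png

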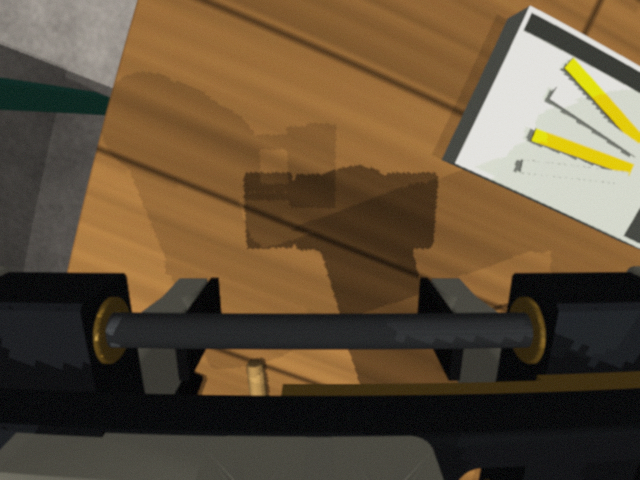

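```bash
python3 - <<'E'
from h import *
s=load('top0'); c=s['frame'][250:335,135:240]; cv2.imwrite('pics/c1.png',cv2.resize(c,None,fx=7,fy=7,interpolation=cv2.INTER_CUBIC))
s2=load('side0'); c=s2['frame'][150:220,230:320]; cv2.imwrite('pics/c2.png',cv2.resize(c,None,fx=8,fy=8,interpolation=cv2.INTER_CUBIC))
print(s['extrinsics'],s['mtx'],s['k1'])
for u,v in [(183,292),(205,325),(150,325),(190,262),(171,207),(185,235),(145,180),(205,172),(213,238),(417,258),(200,180)]: print(u,v,pd(s,u,v).round(4))
E
```

```text
[[-0.00362941  0.9978206  -0.0658853   0.51046406]
 [-0.9999539  -0.00303567  0.00910959 -0.02871565]
 [ 0.00888973  0.06591533  0.99778562  0.95724292]
 [ 0.          0.          0.          1.        ]] [[481.83351247   0.         324.89235815]
 [  0.         481.83351247 234.47773701]
 [  0.           0.           1.        ]] -0.08087352435530688
183 292 [0.4677 0.2031 0.1461]
205 325 [0.4059 0.1787 0.0906]
150 325 [0.4052 0.2792 0.0892]
190 262 [0.5187 0.2071 0.0898]
171 207 [0.6132 0.2294 0.1347]
185 235 [0.5642 0.2022 0.1415]
145 180 [0.6627 0.2804 0.1242]
205 172 [0.6778 0.1759 0.1151]
213 238 [0.5605 0.16   0.1148]
417 258 [ 0.5237 -0.1913  0.1476]
200 180 [0.6574 0.1761 0.1487]
```

View pics/c1.png

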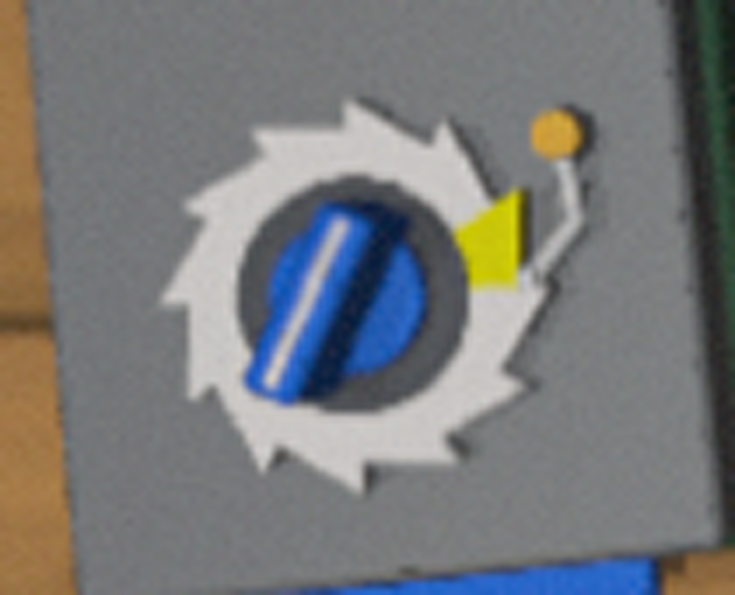

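View pics/c2.png

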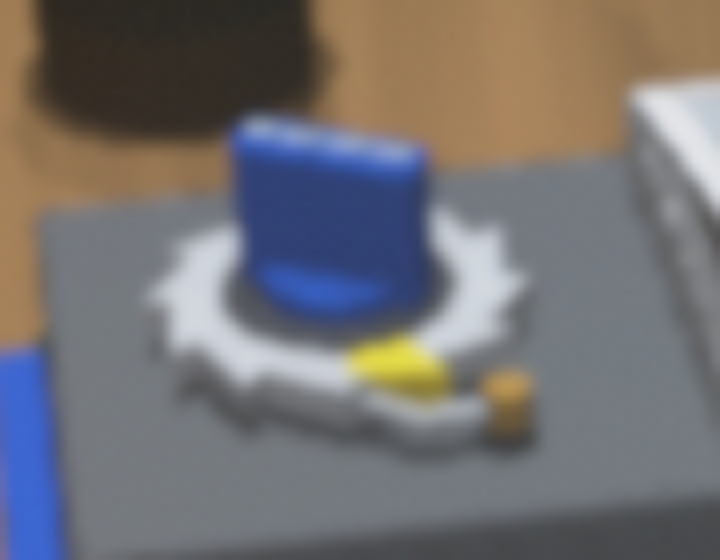

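```bash
python3 - <<'E'
from h import *
s=load('top0')
C=lambda x,y:((x+.5)/7-.5+135,(y+.5)/7-.5+250)
a=pz(s,*C(343,218),.146);b=pz(s,*C(272,385),.146)
print('line',a,b,(a+b)/2,np.linalg.norm(a-b),np.degrees(np.arctan2(*(a-b)[1::-1])))
T=[(348,102),(443,122),(520,190),(545,290),(522,385),(455,462),(362,492),(265,470),(195,397),(165,303),(187,208),(255,132)]
P=np.array([pz(s,*C(*t),.1)[:2] for t in T])
c,*_=np.linalg.lstsq(np.c_[2*P,np.ones(12)],(P**2).sum(1),rcond=None);ctr=c[:2];print('wheel',ctr,np.sqrt(c[2]+ctr@ctr))
print('tip ang',np.degrees(np.arctan2(P[:,1]-ctr[1],P[:,0]-ctr[0])).round(1))
for n,t in [('pivot',(557,133)),('tip',(533,280))]:
  q=pz(s,*C(*t),.1)[:2]-ctr; print(n,np.hypot(*q),np.degrees(np.arctan2(q[1],q[0])))
# cloud of top depth over knob
U,V=np.meshgrid(range(165,195),range(272,312)); Q=np.array([pd(s,u,v) for u,v in zip(U.ravel(),V.ravel())])
K=Q[(Q[:,2]>.135)]; print(len(K),K.mean(0)); w,v=np.linalg.eigh(np.cov(K[:,:2].T)); print(np.degrees(np.arctan2(v[1,1],v[0,1])), np.median(K[:,2]))
# flaps max
for r in [(130,240,160,250),(335,445,130,225)]:
  Q=np.array([pd(s,u,v) for u in range(r[0],r[1]) for v in range(r[2],r[3])]); print(np.percentile(Q[:,2],[50,95,99,100]))
from scipy.spatial.transform import Rotation as R
o=ctrl.get_obs(); M=R.from_euler('xyz',o['orientation'],degrees=True).as_matrix(); print(M.round(3))
print('yaw of jaw',np.degrees(np.arctan2(M[1,2],M[0,2])))
E
```

```text
line [0.48665565 0.20236503 0.146     ] [0.44657165 0.21925451 0.146     ] [0.46661365 0.21080977 0.146     ] 0.04349691161287973 -22.848231880964253
wheel [0.46561722 0.21209714] 0.04915996113589664
tip ang [   2.8  -26.6  -57.5  -88.3 -117.7 -148.3 -177.5  152.7  122.1   92.3
   63.1   32.4]
pivot 0.06585135316956413 -51.21487208611685
tip 0.04567621711828012 -84.96139717946056
294 [0.46644612 0.20474783 0.16210197]
104.83755064933312 0.14629372374344218
[0.11398193 0.14744971 0.15101374 0.95724292]
[0.11809035 0.14707437 0.1511305  0.95724292]
[[-0.001 -0.925 -0.38 ]
 [ 0.001 -0.38   0.925]
 [-1.     0.     0.001]]
yaw of jaw 112.33013358486917
```

>>> servo_tool(
  motion=[
    {"offset":[-0.0055,-0.038,0.028],"roll":0,"claw":1},
    {"offset":[-0.0055,-0.038,0.028],"roll":0,"claw":1},
    {"offset":[-0.0055,-0.038,0.028],"roll":0,"claw":1},
    {"offset":[-0.0055,-0.038,0.028],"roll":0,"claw":1},
    {"offset":[-0.0055,-0.038,0.028],"roll":0,"claw":1},
    {"offset":[-0.0055,-0.038,0.028],"roll":0,"claw":1},
    {"offset":[-0.0055,-0.038,0.028],"roll":0,"claw":1},
    {"offset":[-0.0055,-0.038,0.028],"roll":0,"claw":1},
  ],
)

```text
clock: 1.15
tool_pos: [0.453, -0.3001, 0.2707]
orientation: [-5.9, 90.0, 106.5]
force: [0.0, -0.5, -0.4]
opening: 0.0877
```

>>> servo_tool(
  motion=[
    {"offset":[0,-0.0174,0.039],"roll":0,"claw":1},
    {"offset":[0,-0.0174,0.039],"roll":0,"claw":1},
    {"offset":[0,-0.0174,0.039],"roll":0,"claw":1},
    {"offset":[0,-0.0174,0.039],"roll":0,"claw":1},
    {"offset":[0,-0.0174,0.039],"roll":0,"claw":1},
    {"offset":[0,-0.0174,0.039],"roll":0,"claw":1},
    {"offset":[0,-0.0174,0.039],"roll":0,"claw":1},
    {"offset":[0,-0.0174,0.039],"roll":0,"claw":1},
    {"offset":[0,-0.0174,0.039],"roll":0,"claw":1},
    {"offset":[0,-0.0174,0.039],"roll":0,"claw":1},
    {"offset":[0,-0.0174,0.039],"roll":0,"claw":1},
    {"offset":[0,-0.0174,0.039],"roll":0,"claw":1},
  ],
)

```text
clock: 2.65
tool_pos: [0.4675, 0.212, 0.2705]
orientation: [22.7, 90.0, 135.1]
force: [0.6, -0.7, 0.1]
opening: 0.0872
```

>>> servo_tool(
  motion=[
    {"offset":[0,0,0],"roll":9,"claw":1},
    {"offset":[0,0,0],"roll":9,"claw":1},
    {"offset":[0,0,0],"roll":9,"claw":1},
    {"offset":[0,0,0],"roll":9,"claw":1},
    {"offset":[0,0,0],"roll":9,"claw":1},
    {"offset":[0,0,0],"roll":0,"claw":1},
    {"offset":[0,0,0],"roll":0,"claw":1},
  ],
)

```text
clock: 3.52
tool_pos: [0.4678, 0.2105, 0.2705]
orientation: [143.4, 90.0, -149.1]
force: [-0.2, 1.0, -0.9]
opening: 0.0875
```

```bash
cat >> h.py <<'E'
from scipy.spatial.transform import Rotation as R
def st():
    o=ctrl.get_obs(); M=R.from_euler('xyz',o['orientation'],degrees=True).as_matrix()
    print(o['clock'],o['tool_pos'].round(4),'jaw yaw',np.degrees(np.arctan2(M[1,2],M[0,2])).round(2),'j',o['joint_pos'].round(1),'F',o['force'].round(1),o['opening'],'axis',M[:,0].round(3)); return o,M
E
python3 - <<'E'
from h import *
o,M=st()
print('to target (tool axes):',M.T@(np.array([.466,.2115,.2])-o['tool_pos']))
snap('wrist','w1'); snap('top','t1')
E
```

```text
3.525 [0.4678 0.2105 0.2705] jaw yaw 67.52 j [  46.2    3.6  -15.4   -0.   -71.  -158.7] F [-0.2  1.  -0.9] 0.08745780021935176 axis [-0. -0. -1.]
to target (tool axes): [0.0704784  0.00201151 0.00021153]
```

View pics/w1.png

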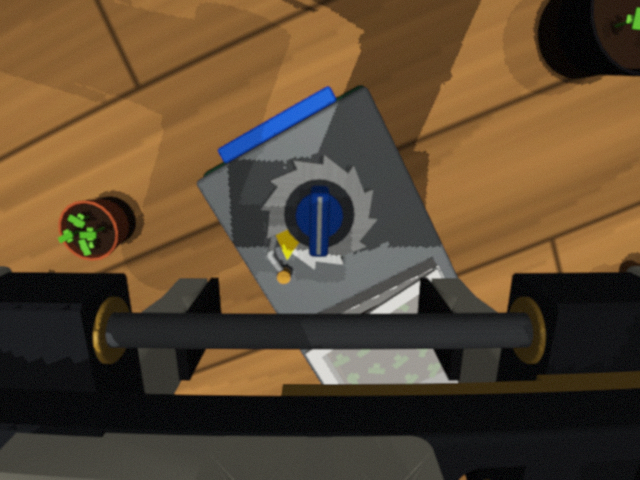

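>>> servo_tool(
  motion=[
    {"offset":[0,0,0],"roll":-10,"claw":1},
    {"offset":[0,0,0],"roll":-10,"claw":1},
    {"offset":[0,0,0],"roll":-10,"claw":1},
    {"offset":[0,0,0],"roll":-10,"claw":1},
    {"offset":[0,0,0],"roll":-10,"claw":1},
    {"offset":[0,0,0],"roll":-10,"claw":1},
    {"offset":[0,0,0],"roll":-10,"claw":1},
    {"offset":[0,0,0],"roll":-10,"claw":1},
    {"offset":[0,0,0],"roll":-10,"claw":1},
    {"offset":[0,0,0],"roll":-10,"claw":1},
  ],
)

```text
clock: 4.88
tool_pos: [0.4678, 0.2106, 0.2706]
orientation: [-146.8, 90.0, 21.0]
force: [-0.1, 0.3, 0.5]
opening: 0.0877
```

>>> servo_tool(
  motion=[
    {"offset":[0,0,0],"roll":-10,"claw":1},
    {"offset":[0,0,0],"roll":-10,"claw":1},
    {"offset":[0,0,0],"roll":-10,"claw":1},
    {"offset":[0,0,0],"roll":-10,"claw":1},
    {"offset":[0,0,0],"roll":-10,"claw":1},
    {"offset":[0,0,0],"roll":-10,"claw":1},
    {"offset":[0,0,0],"roll":-10,"claw":1},
    {"offset":[0,0,0],"roll":-10,"claw":1},
    {"offset":[0,0,0],"roll":0,"claw":1},
    {"offset":[0,0,0],"roll":0,"claw":1},
  ],
)

```text
clock: 6.12
tool_pos: [0.4678, 0.2106, 0.2706]
orientation: [-49.4, 90.0, -162.3]
force: [-0.4, 0.5, -0.5]
opening: 0.0877
```

```bash
python3 - <<'E'
from h import *
o,M=st()
print('to target (tool axes):',M.T@(np.array([.466,.2115,.2])-o['tool_pos']))
s=snap('wrist','w2')
U,V=np.meshgrid(range(0,640),range(0,480)); d=cv2.undistortPoints(np.stack([U,V],-1).reshape(-1,1,2).astype(float),s['mtx'],np.array([float(s['k1']),0,0,0]))[:,0]
E=s['extrinsics'];z=s['z_map'].ravel()[:,None]
Q=E[:3,3]+(np.c_[d[:,0],-d[:,1],-np.ones(len(d))]*z)@E[:3,:3].T
K=Q[(abs(Q[:,2]-.146)<.004)&(abs(Q[:,0]-.466)<.04)&(abs(Q[:,1]-.2115)<.04)]
r=cv2.minAreaRect(K[:,:2].astype(np.float32)*1000);print(len(K),K.mean(0),r)
E
```

```text
6.125 [0.4678 0.2106 0.2706] jaw yaw -112.85 j [ 46.2   3.6 -15.4  -0.  -71.   21. ] F [-0.4  0.5 -0.5] 0.08772356714644969 axis [-0. -0. -1.]
to target (tool axes): [ 0.07055608 -0.00203219 -0.00011196]
1255 [0.4683057  0.21093102 0.1467442 ] ((467.52703857421875, 211.20635986328125), (14.9746675491333, 48.8009033203125), 66.39546966552734)
```

View pics/w2.png

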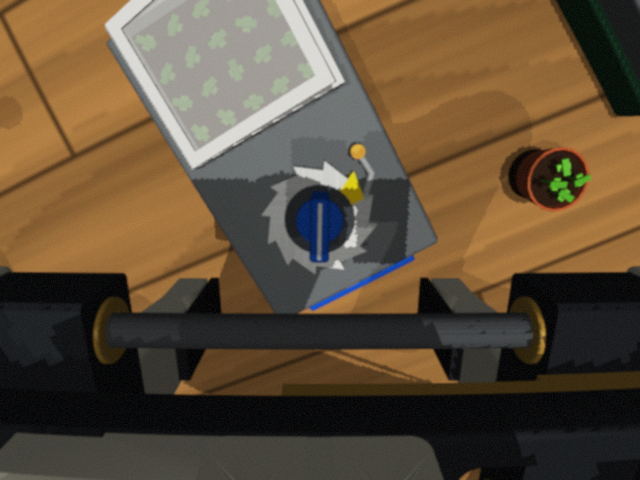

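>>> servo_tool(
  motion=[
    {"offset":[0.0175,0,0],"roll":0,"claw":1},
    {"offset":[0.0175,0,0],"roll":0,"claw":1},
    {"offset":[0.0175,0,0],"roll":0,"claw":1},
    {"offset":[0.0175,0,0],"roll":0,"claw":1},
    {"offset":[0.0175,0,0],"roll":0,"claw":1},
    {"offset":[0.0175,0,0],"roll":0,"claw":1},
    {"offset":[0.0175,0,0],"roll":0,"claw":1},
    {"offset":[0.0175,0,0],"roll":0,"claw":1},
    {"offset":[0.0175,0,0],"roll":0,"claw":1},
    {"offset":[0,0,0],"roll":0,"claw":1},
  ],
)

```text
clock: 7.42
tool_pos: [0.4672, 0.21, 0.112]
orientation: [-24.4, 89.8, -137.2]
force: [0.7, -0.1, 0.2]
opening: 0.0874
```

>>> servo_tool(
  motion=[
    {"offset":[0,0,0],"roll":0,"claw":-0.5},
    {"offset":[0,0,0],"roll":0,"claw":-0.9},
    {"offset":[0,0,0],"roll":0,"claw":-1},
    {"offset":[0,0,0],"roll":0,"claw":-1},
    {"offset":[0,0,0],"roll":0,"claw":-1},
    {"offset":[0,0,0],"roll":0,"claw":-1},
  ],
)

```text
clock: 8.18
tool_pos: [0.468, 0.2106, 0.1133]
orientation: [125.3, 90.0, 12.7]
force: [0.4, -0.2, 1.4]
opening: 0.033
```

```bash
python3 - <<'E'
from h import *
st(); snap('wrist','w3')
s2=snap('side','s3'); cv2.imwrite('pics/c3.png',cv2.resize(s2['frame'][60:260,160:420],None,fx=3,fy=3,interpolation=cv2.INTER_CUBIC)[:600,:780])
E
```

```text
8.175 [0.468  0.2106 0.1133] jaw yaw -112.66 j [ 46.2  11.5 -28.3   0.  -50.1  21.1] F [ 0.4 -0.2  1.4] 0.033012902808085366 axis [ 0.  0. -1.]
```

View pics/c3.png

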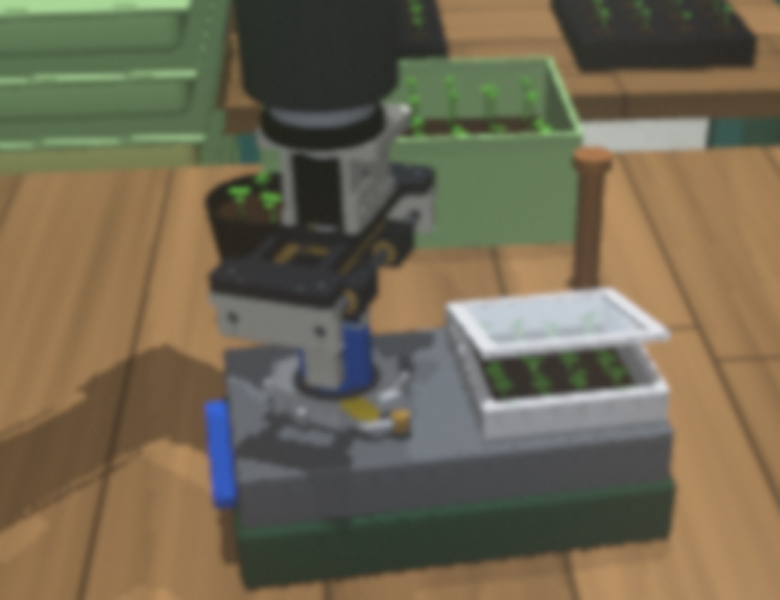

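View pics/w3.png

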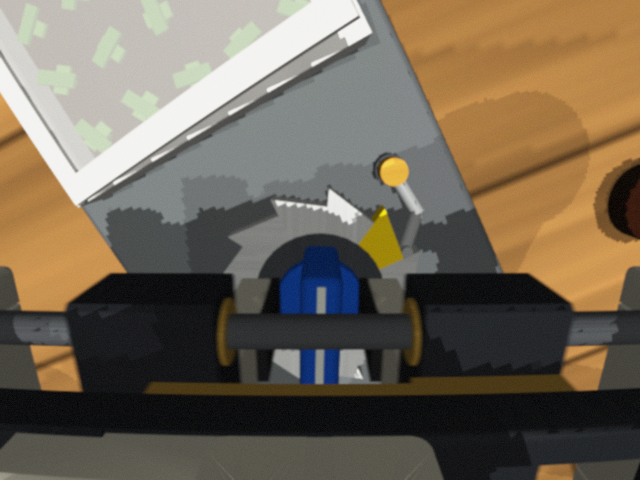

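>>> servo_tool(
  motion=[
    {"offset":[0,0,0],"roll":0,"claw":-1},
    {"offset":[0,0,0],"roll":0,"claw":-1},
    {"offset":[0,0,0],"roll":0,"claw":-1},
    {"offset":[0,0,0],"roll":0,"claw":-1},
    {"offset":[0,0,0],"roll":0,"claw":-1},
  ],
)

```text
clock: 8.9
tool_pos: [0.4679, 0.2104, 0.1133]
orientation: [53.0, 90.0, -59.7]
force: [-0.8, -1.5, 4.8]
opening: 0.0149
```

```bash
python3 - <<'E'
from h import *
st(); print(ctrl.get_obs()['moment'])
E
```

```text
8.9 [0.4679 0.2104 0.1133] jaw yaw -112.69 j [ 46.2  11.5 -28.4   0.  -50.2  21.1] F [-0.8 -1.5  4.8] 0.014945074513131122 axis [ 0. -0. -1.]
[-0.71501865  0.41153316 -0.27667057]
```

>>> servo_tool(
  motion=[
    {"offset":[0,0,0],"roll":4,"claw":-1},
    {"offset":[0,0,0],"roll":4,"claw":-1},
    {"offset":[0,0,0],"roll":4,"claw":-1},
    {"offset":[0,0,0],"roll":4,"claw":-1},
    {"offset":[0,0,0],"roll":4,"claw":-1},
    {"offset":[0,0,0],"roll":0,"claw":-1},
  ],
)

```text
clock: 9.65
tool_pos: [0.4675, 0.2097, 0.1133]
orientation: [16.8, 89.9, -115.9]
force: [-2.0, -4.3, 6.3]
opening: 0.015
```

```bash
python3 - <<'E'
from h import *
st(); print(ctrl.get_obs()['moment'])
snap('wrist','w4')
s2=snap('side','s4'); cv2.imwrite('pics/c4.png',cv2.resize(s2['frame'][120:250,200:400],None,fx=4,fy=4,interpolation=cv2.INTER_CUBIC))
E
```

```text
9.65 [0.4675 0.2097 0.1133] jaw yaw -132.71 j [ 46.2  11.5 -28.4   0.  -50.2   1.1] F [-2.  -4.3  6.3] 0.014977501296767276 axis [-0.001 -0.001 -1.   ]
[-1.44118635  0.82130868  0.1145496 ]
```

View pics/c4.png

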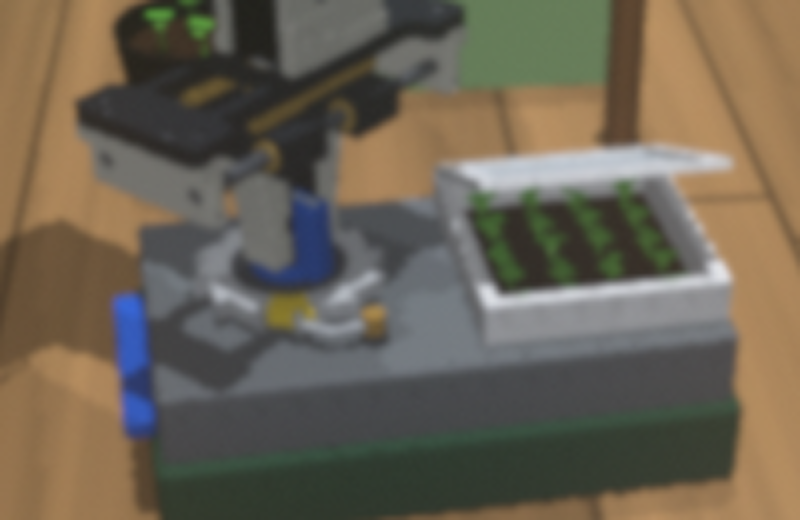

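View pics/w4.png

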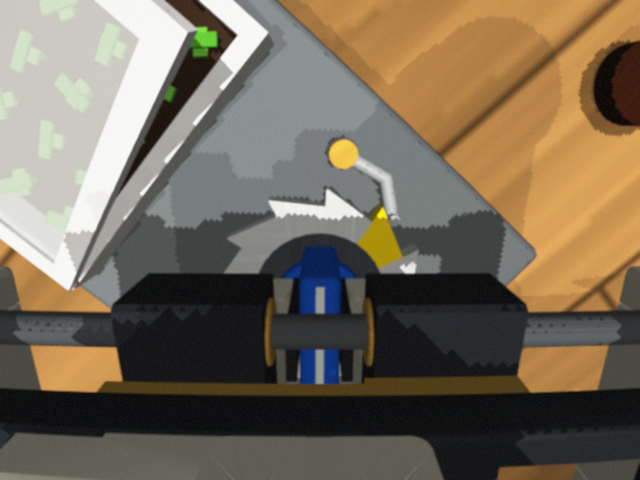

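>>> servo_tool(
  motion=[
    {"offset":[0,0,0],"roll":4,"claw":-1},
    {"offset":[0,0,0],"roll":4,"claw":-1},
    {"offset":[0,0,0],"roll":4,"claw":-1},
    {"offset":[0,0,0],"roll":3,"claw":-1},
    {"offset":[0,0,0],"roll":0,"claw":-1},
    {"offset":[0,0,0],"roll":0,"claw":-1},
  ],
)

```text
clock: 10.5
tool_pos: [0.467, 0.2093, 0.1132]
orientation: [20.5, 89.9, -127.2]
force: [-4.1, -4.2, 8.4]
opening: 0.0148
```

```bash
python3 - <<'E'
from h import *
st(); print(ctrl.get_obs()['moment'])
s=snap('wrist','w5');cv2.imwrite('pics/c5.png',cv2.resize(s['frame'][120:290,220:480],None,fx=3,fy=3,interpolation=cv2.INTER_CUBIC))
s2=snap('side','s5'); cv2.imwrite('pics/d5.png',cv2.resize(s2['frame'][120:250,200:400],None,fx=4,fy=4,interpolation=cv2.INTER_CUBIC))
E
```

```text
10.5 [0.467  0.2093 0.1132] jaw yaw -147.66 j [ 46.2  11.5 -28.4   0.  -50.3 -13.8] F [-4.1 -4.2  8.4] 0.01483229990774665 axis [-0.002 -0.002 -1.   ]
[-1.665748    1.54322837  0.13372347]
```

View pics/c5.png

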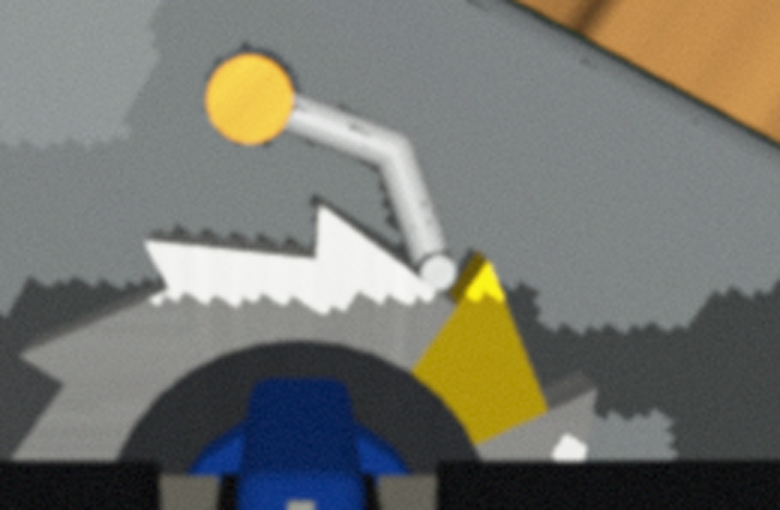

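View pics/d5.png

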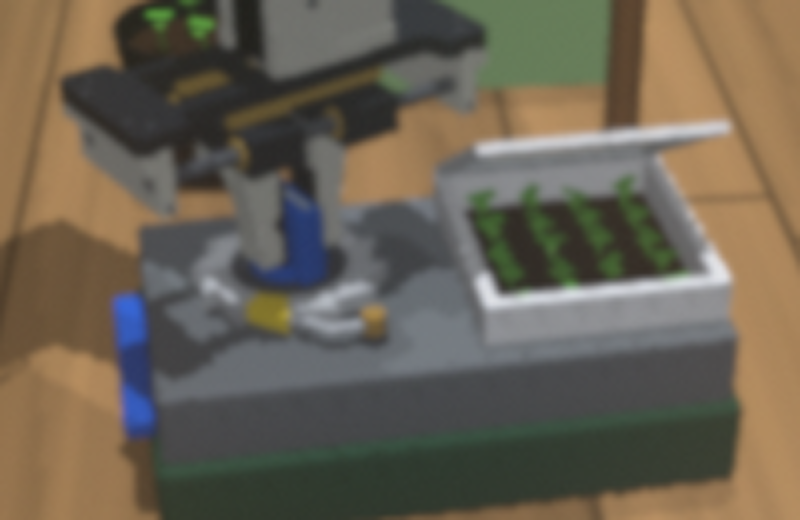

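>>> servo_tool(
  motion=[
    {"offset":[0,0,0],"roll":-1.5,"claw":-1},
    {"offset":[0,0,0],"roll":-1.5,"claw":-1},
    {"offset":[0,0,0],"roll":0,"claw":-1},
    {"offset":[0,0,0],"roll":0,"claw":-0.4},
    {"offset":[0,0,0],"roll":0,"claw":-0.2},
    {"offset":[0,0,0],"roll":0,"claw":0},
    {"offset":[0,0,0],"roll":0,"claw":0},
    {"offset":[0,0,0],"roll":0,"claw":0},
    {"offset":[0,0,0],"roll":0,"claw":0},
  ],
)

```text
clock: 11.72
tool_pos: [0.4674, 0.2103, 0.1127]
orientation: [0.9, 89.9, -143.8]
force: [-0.4, 0.6, 0.9]
opening: 0.0439
```

```bash
python3 - <<'E'
from h import *
st()
s=snap('wrist','w6')
E
```

```text
11.725 [0.4674 0.2103 0.1127] jaw yaw -144.67 j [ 46.2  11.5 -28.4  -0.  -50.1 -10.9] F [-0.4  0.6  0.9] 0.04387027629935839 axis [-0.001 -0.001 -1.   ]
```

View pics/w6.png

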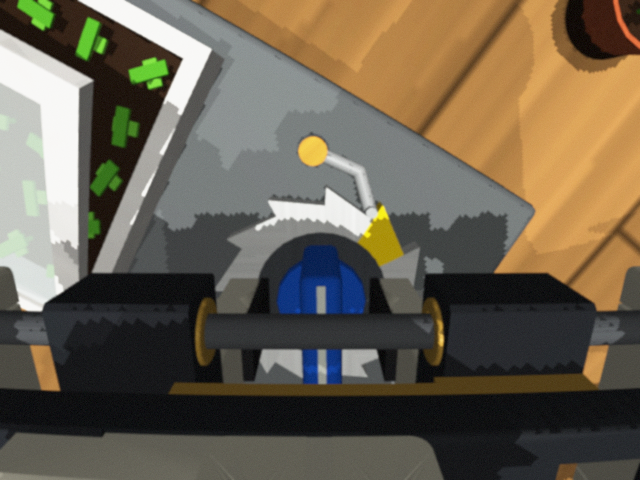

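>>> servo_tool(
  motion=[
    {"offset":[-0.01,0,0],"roll":0,"claw":0},
    {"offset":[-0.015,0,0],"roll":0,"claw":0},
    {"offset":[-0.02,0,0],"roll":0,"claw":0},
    {"offset":[-0.025,0,0],"roll":0,"claw":0},
    {"offset":[-0.03,0,0],"roll":0,"claw":0},
    {"offset":[-0.03,0,0],"roll":0,"claw":0},
    {"offset":[-0.03,0,0],"roll":0,"claw":0},
    {"offset":[-0.02,0,0],"roll":0,"claw":0},
  ],
)

```text
clock: 12.78
tool_pos: [0.4681, 0.2107, 0.2961]
orientation: [-175.9, 89.8, 39.4]
force: [0.2, 0.1, 0.2]
opening: 0.0441
```

>>> servo_tool(
  motion=[
    {"offset":[0,0.03,-0.04],"roll":0,"claw":0},
    {"offset":[0,0.03,-0.04],"roll":0,"claw":0},
    {"offset":[0,0,0],"roll":0,"claw":0},
    {"offset":[0,0,0],"roll":0,"claw":0},
  ],
)

```text
clock: 13.28
tool_pos: [0.5677, 0.2077, 0.2935]
orientation: [-64.3, 90.0, 151.0]
force: [-0.2, 0.0, 0.1]
opening: 0.0434
```

```bash
python3 - <<'E'
from h import *
st(); snap('wrist','w7'); snap('top','t7')
s2=snap('side','s7'); cv2.imwrite('pics/d7.png',cv2.resize(s2['frame'][120:250,200:400],None,fx=4,fy=4,interpolation=cv2.INTER_CUBIC))
E
```

```text
13.275 [0.5677 0.2077 0.2935] jaw yaw -144.7 j [ 38.6  11.9  -2.5  -0.  -75.5  -3.3] F [-0.2  0.   0.1] 0.0434379709068309 axis [-0.  0. -1.]
```

View pics/w7.png

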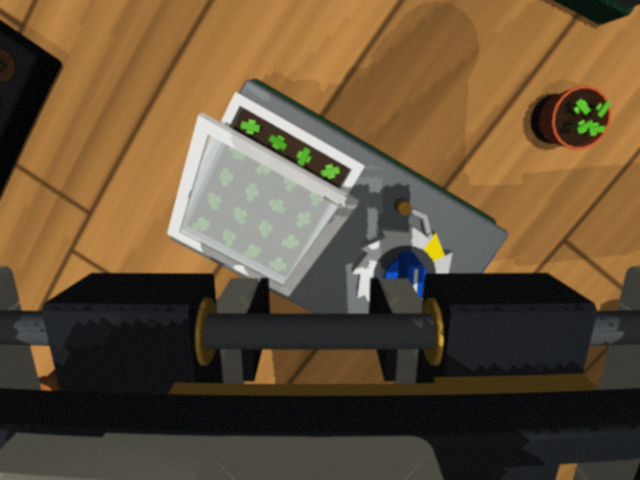

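View pics/t7.png

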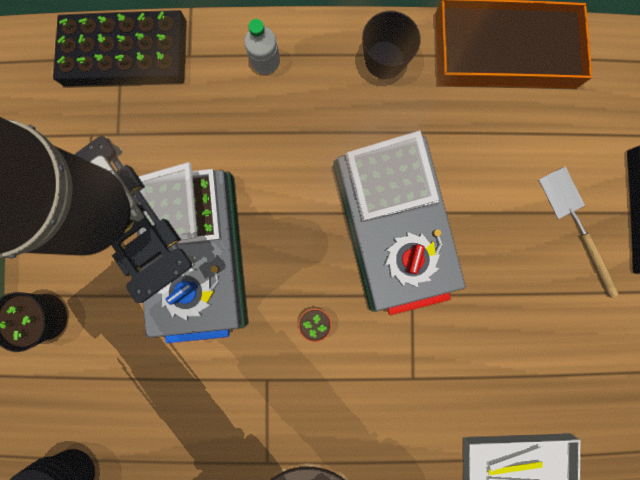

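View pics/d7.png

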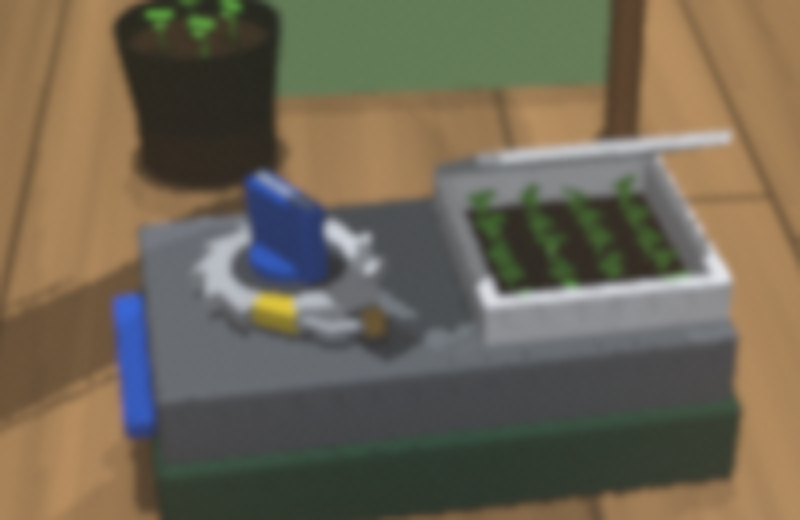

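```bash
python3 - <<'E'
from h import *
s=load('top0');t=load('t7'); 
print('red diff',np.abs(s['frame'][235:290,380:450].astype(int)-t['frame'][235:290,380:450]).mean())
cv2.imwrite('pics/c7.png',cv2.resize(t['frame'][250:335,135:240],None,fx=7,fy=7,interpolation=cv2.INTER_CUBIC))
E
```

```text
red diff 10.076103896103897
```

View pics/c7.png

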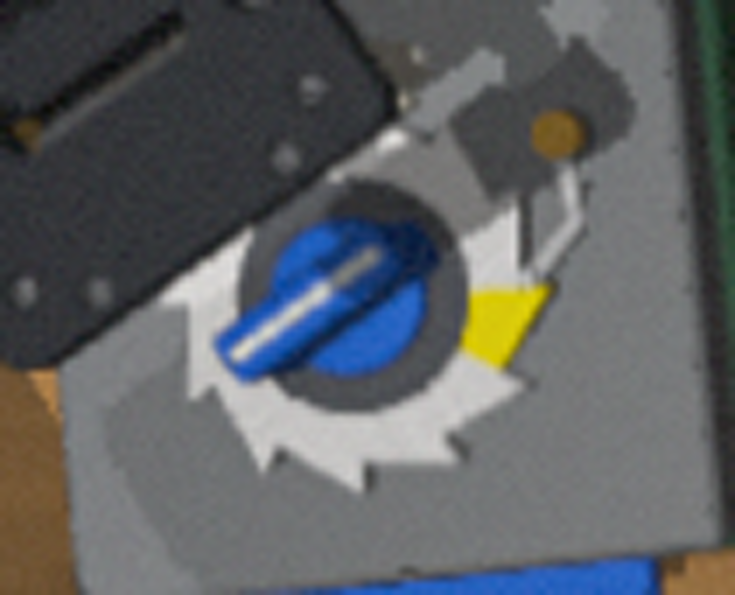

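```bash
python3 - <<'E'
from h import *
s=load('top0');t=load('t7')
cv2.imwrite('pics/r7.png',cv2.resize(np.hstack([s['frame'][225:295,370:460],t['frame'][225:295,370:460]]),None,fx=4,fy=4))
E
```

```text
(no output)
```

View pics/r7.png

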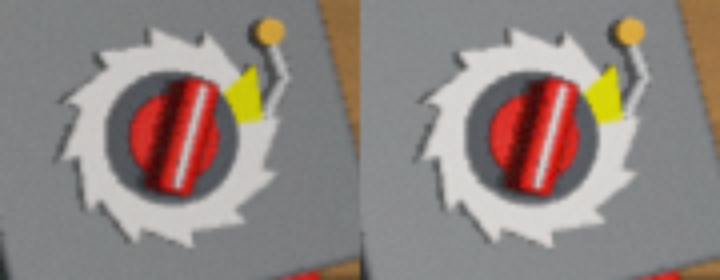

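The red knob, its wheel and its pawl look the same before and after, so I'm handing in.

```bash
python3 -c "
from plant import ctrl
print(ctrl.close_job())"
```

```text
the job is handed in; nothing more can be done
None
```

The blue vent is at its marked setting, and I handed the job in at about 13.4 s. I gripped the blue knob and turned it about 35° clockwise, until the pawl dropped in behind the yellow tooth. I then eased back 3°, let go and lifted clear.

**Blue wheel:** in the last top view it had moved on by exactly one tooth. The steep end of the yellow tooth rests on the pawl tip, and the knob is still there after release. I read this from the pictures, not from a joint value.

**Red propagator:** the red knob, its wheel and its pawl look the same in the first and last top views. A raw pixel comparison of that area did show a difference (mean about 10 of 255). Side by side, the brightness looks different but nothing has moved, so I put it down to lighting.

**Robot:** the gripper was touching nothing at the end. The forces I read at the end of each move stayed under about 11 N.

**Wrong direction:** after lifting off, I moved the arm toward the vent flap instead of away from it. It was well above the flap, and the force reading stayed near zero.

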